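# Pin the dosing pump's hose-tension wheel in service position

### The job

Take the blue-handled locking pin out of its stand and put it down through the hole in the yellow ear of the pump's spring-loaded tension wheel; with the pin in the ear, swing the wheel counter-clockwise against its spring until the pin finds the hole in the metal ring underneath. Push the pin fully home so that it holds the wheel there by itself, and let go. Work gently (never let the pin bear on the pump harder than 50 N), and leave the glass beaker and the orange pin where they are.

Things in the scene. Friction and masses are not known exactly. Their poses are not given: they have to be found in the camera images.
- pump: White dosing-pump case lying face up, fixed; origin on the table directly under the wheel's vertical axis, z up. Case 190 (x) by 260 (y, from -95 to +165), top face at z = 60 mm; a round white closed pump head (68 across, top z = 84) stands on it at x = 0, y = +122.
- ringtop (a point): Point on the wheel's axis level with the flat top (78 mm above the table) of the aluminium lock ring, radii 42 to 78 mm. Its one hole, 12 mm wide, 18 deep, lies 60 mm from the axis, 0.60 to 0.90 rad counter-clockwise of the ear hole's rest place, different every time: not measured, to be seen or felt. Elsewhere the pin's tip rides on the ring.
- wheel (a joint): Turn of the grey tension wheel (92 mm across, 10 thick, z = 80 to 90) about its vertical axis, rad: 0 at rest on its stop, growing counter-clockwise seen from above, end stop at 1.25. A spring pulls it back with 0.15 N m at 0, rising by 0.25 N m per rad (2.5 N at the ear's hole at rest, 5 to 6 N at the lock hole).
- eye (a point): Centre of the mouth of the hole in the wheel's yellow ear (ear 32 by 32 mm, 10 mm thick, at the wheel's edge), on the ear's top face 90 mm above the table, 60 mm from the wheel's axis; the hole is round, 11 mm in diameter, goes through, and turns with the wheel. At rest it lies 2.0 rad clockwise from the pump's x axis.
- pin: Loose steel locking pin with blue handle, upright in the stand; origin at the centre of its tip, z up. Shank 8 mm thick, 24 long, the last 4 mm tapering to 4 thick; then a round shoulder 24 across, z = 24 to 28, then a flat handle 12 (x) by 30 (y), up to z = 60. About 60 g. Home, the shoulder sits on the ear and the tip is 66 mm above the table, 12 mm down in the ring's hole.
- stand: Fixed black pin stand, 60 (x) by 120 (y) by 36 mm high, origin under its centre, two upright holes of 14 mm at y = -35 and +35, 30 mm deep; the blue and the orange pin stand in them, either way round, tips 12 mm above the table, shoulders on the stand.
- thickpin: A wrong pin with orange handle, shank 13 mm thick, otherwise shaped like the blue one; leave it in the stand. Origin at its tip.
- beaker: Glass beaker, 70 across, 90 high, origin under its centre; leave alone.
There are look-alikes about, which are no part of the job. There is more than one size of the pin; the job needs the smallest.

How it is judged:
By the outcome, as a careful person would: the job done as asked, in the order asked, and still so for the second after the job is handed in, with the robot touching nothing.
It also fails if it takes over 61 s, if anything falls off the work surface, if the arm or the gripper's body presses on something with over 40 N, if the wrist force passes 120 N, or if a joint passes its speed limit or range.

### The arm

A 6-joint arm with a two-finger parallel gripper is mounted at the origin on the work surface. World frame = base frame: x ahead of the robot, y to its left, z up, the work surface at z = 0. Lengths are in mm, angles in rad, forces in N, time in s.
With the tool pointing down it reaches from about 350 to 875 mm from the base axis. Payload 4.2 kg.
Tool frame: the origin (TCP) lies where the fingers leave the gripper's body, on its centre line; the fingertips stand 70 mm ahead of it and the grasp point (between the pads) lies 51 mm ahead of it; z points along the fingers, y is the line along which they close (so a half turn about z gives the same grasp; the last joint's range is limited). The gripper opens to 87 mm and grips with 3 to 60 N. Pads are 19 mm wide; open, the fingers measure 117 mm over their backs; the gripper's body (75 mm by 190 mm) begins 51 mm behind the grasp point.
Start: joints at [1.584, 0.385, 0.008, 0, -1.194, -0.259], TCP at [152.051, 606.201, 292.25] pointing down, gripper open.
Joint ranges: [-3.14, 3.14], [-1.21, 2.06], [-1.07, 1.41], [-3.16, 2.05], [-2.99, -0.16], [-3.1, 3.1]. Speed limits (rad/s): [2.79, 2.79, 3.14, 3.14, 3.14, 3.14].

### API

Orientations are given as a unit quaternion [w, x, y, z].
In Python, from plant import state, get_image, get_calibration, finish_job, spot_in, tip_of gives the robot as it stands.
- The arm moves only by the tool drive_tool, never from a script. Its argument "rows" is a list of rows, each a list of 3 entries, a list of its own where there are three numbers: the shift along the tool's x, y, z in cm, then the turn, a rotation vector about the tool's x, y, z in degrees, then the opening, from 0 (shut) to 1 (fully open). In form: [[[x, y, z], [wx, wy, wz], hand], ...]. A call has 1 to 8 rows; each row is the pose to reach, as a shift and turn from the pose commanded when the call began, along the tool's axes at that moment; what a row does not reach only later rows make up. A row lasts 1/10 s, in which the tool goes at most 50 mm and 8.59 degrees, less where a joint would pass 70% of its speed; a pose out of reach is approached as far as the arm can. A call with a gripper value outside its range is refused whole. The fingers move at their own pace and stop on an object; "force" is the grip in N (left out, the last holds). Time passes only in rows, so rows that repeat a pose let the fingers close. It gives the time, the measured TCP pose, the force, the opening and the grip force at its end, in the units of the state.
- state(): the state, without advancing time (a new reading comes with each control period).
- get_image(name): name is "side" or "top" or "wrist"; returns the picture (400x640x3 uint8, blue, green, red); there is no depth.
- get_calibration(name): a dict with "fx", "fy", "cx", "cy" (pixels), "pose" (4x4, takes a point from camera to world coordinates). Camera axes: x right, y up, looking along -z (the intrinsics and any distortion apply to the point x, -y, -z); pixel columns grow to the right and rows downward; lengths in mm; the calibration is good to about 2 mm. A picture is of the moment at which its call begins: read the wrist's pose just before it. get_calibration takes no time and is no camera call; for the wrist camera it gives the pose at the moment of the call.
- finish_job(): hands the job in; it is judged then, once.
Trained networks look in the newest picture that a camera, given by its name, has taken for a name from the list of things; names that differ only in an ending like _2 or _b are one class to them, and where a whole thing is asked for, a point or a joint stands for the part that bears it (a point fixed in the world has none). Each returns a list of dicts, best first, with "conf" (0 to 1); they miss things now and then, are a little off and sometimes report something else, mostly with a low value. They report only what shows in the picture. A call takes as long as a camera call. They do not tell look-alikes from the thing itself.
- spot_in(camera, target): "bbox" ([centre column, centre row, width, height] in pixels, round what is visible of it).
- tip_of(camera, target): "pixel" ([row, column] in pixels: a listed point, or the origin of a listed thing).
The state is a dict: "time_s": time; "joint_positions": joint angles; "qd": joint speeds; "effort": joint torques, N m; "ee_pos": TCP position; "tool_rot": TCP orientation; "contact_force": force on the tool from outside, world axes, zero at the start; "ft_torque": the same for the moment, N m; "grip_width": finger opening in mm; "grip_force": force on a finger pad.
Only numpy, scipy, OpenCV 4.12 (cv2) and the standard library are available. Lean on these libraries where they do the work, as an engineer would, in place of code of your own. Each camera call takes 0.05 s, during which the arm holds its last target. There are 200 camera calls.

## Working session

There is one attempt and no reset: what is moved stays moved. The work goes in short steps, Python scripts to look and compute and a tool call to move; the robot and the scene stay as the last step left them, time stands still between calls to the robot, and variables do not carry over. Pictures are saved under pics/ and viewed, at most 10 in all, crops included, and the job is handed in when it is done.

Besides the shell and the picture viewer there is one more tool, called after ">>>" as a command line: name --argument value ..., lists and objects as JSON in quotes. drive_tool: Moves the arm, as the interface text tells. Its arguments: {"type":"object","properties":{"rows":{"type":"array","items":{"type":"array"}},"force":{"type":"number"}},"required":["rows"]}

```bash
ls; mkdir -p pics; cat > h.py <<'E'
import numpy as np, cv2
from plant import *
from scipy.spatial.transform import Rotation as R
def ray(cam,px,py,z,cal=None):
    c=cal or get_calibration(cam); P=np.array(c["pose"])
    d=np.array([(px-c["cx"])/c["fx"],-(py-c["cy"])/c["fy"],-1.0])
    d=P[:3,:3]@d; o=P[:3,3]; return o+d*(z-o[2])/d[2]
def proj(cam,p,cal=None):
    c=cal or get_calibration(cam); P=np.array(c["pose"]); q=P[:3,:3].T@(np.array(p)-P[:3,3])
    return c["cx"]+c["fx"]*q[0]/-q[2], c["cy"]-c["fy"]*q[1]/-q[2]
E
python3 - <<'E'
from h import *
s=state(); print({k:np.round(v,3).tolist() for k,v in s.items()})
for c in ["top","side"]:
    im=get_image(c); cv2.imwrite(f"pics/{c}0.png",im); k=get_calibration(c); print(c,{a:np.round(b,3).tolist() if not isinstance(b,str) else b for a,b in k.items()})
    for t in ["pin","thickpin","stand","beaker","pump","wheel"]:
        print(t,[(np.round(d["bbox"]).tolist(),round(d["conf"],2)) for d in spot_in(c,t)])
    for t in ["pin","eye","ringtop","pump","stand"]:
        print("tip",t,[(np.round(d["pixel"]).tolist(),round(d["conf"],2)) for d in tip_of(c,t)])
E
```

```text
pics
{'time_s': 0.0, 'joint_positions': [1.584, 0.386, 0.007, -0.0, -1.194, -0.259], 'qd': [0.0, 0.001, -0.001, -0.001, -0.001, -0.002], 'effort': [-0.0, -39.067, 18.741, 4.22, 0.011, -0.0], 'ee_pos': [151.958, 605.779, 291.166], 'tool_rot': [0.001, 0.992, -0.123, -0.0], 'contact_force': [0.089, -0.033, -0.449], 'ft_torque': [0.032, -0.024, -0.043], 'grip_force': 0.0, 'grip_width': 86.901}
top {'fx': 391.21, 'fy': 391.21, 'cx': 318.656, 'cy': 203.249, 'pose': [[0.012, 0.977, -0.211, 421.441], [-1.0, 0.011, -0.006, -150.893], [-0.003, 0.211, 0.977, 794.739], [0.0, 0.0, 0.0, 1.0]]}
pin [([457.0, 247.0, 24.0, 20.0], 0.89), ([419.0, 272.0, 24.0, 28.0], 0.54), ([404.0, 222.0, 18.0, 13.0], 0.45)]
thickpin [([368.0, 217.0, 18.0, 18.0], 0.59)]
stand [([382.0, 222.0, 62.0, 37.0], 0.88), ([348.0, 158.0, 37.0, 40.0], 0.49)]
beaker [([350.0, 158.0, 34.0, 44.0], 0.63)]
pump [([208.0, 211.0, 156.0, 131.0], 0.86)]
wheel [([225.0, 197.0, 63.0, 54.0], 0.72)]
tip pin [([252.0, 446.0], 0.73), ([223.0, 400.0], 0.72), ([270.0, 411.0], 0.63)]
tip eye [([200.0, 246.0], 0.85)]
tip ringtop [([196.0, 219.0], 0.73)]
tip pump [([206.0, 226.0], 0.79)]
tip stand [([220.0, 381.0], 0.59)]
side {'fx': 384.498, 'fy': 384.498, 'cx': 318.333, 'cy': 203.438, 'pose': [[0.965, 0.185, -0.187, 433.727], [-0.263, 0.655, -0.708, -661.781], [-0.008, 0.732, 0.681, 594.679], [0.0, 0.0, 0.0, 1.0]]}
pin [([280.0, 321.0, 27.0, 32.0], 0.97), ([319.0, 348.0, 26.0, 42.0], 0.91), ([336.0, 290.0, 12.0, 25.0], 0.6)]
thickpin [([328.0, 256.0, 9.0, 26.0], 0.59)]
stand [([329.0, 287.0, 44.0, 70.0], 0.97)]
beaker [([385.0, 231.0, 38.0, 60.0], 0.97)]
pump [([298.0, 169.0, 121.0, 96.0], 0.59)]
wheel [([304.0, 157.0, 36.0, 35.0], 0.6)]
tip pin [([362.0, 320.0], 0.87), ([305.0, 335.0], 0.74), ([332.0, 282.0], 0.63)]
tip eye [([167.0, 306.0], 0.87)]
tip ringtop [([155.0, 303.0], 0.67)]
tip pump [([179.0, 303.0], 0.66)]
tip stand [([290.0, 330.0], 0.59), ([248.0, 376.0], 0.44)]
```

```bash
python3 - <<'E'
from h import *
for n in ["top","side"]:
    im=cv2.imread(f"pics/{n}0.png"); 
    c=im[110:310,130:490] if n=="top" else im[100:400,220:440]
    f=2.2 if n=="top" else 2
    cv2.imwrite(f"pics/{n}0c.png",cv2.resize(c,None,fx=f,fy=f,interpolation=cv2.INTER_CUBIC))
p=lambda c,x,y,z: np.round(ray(c,x,y,z),1).tolist()
print("eye",p("top",246,200,90),p("side",306,167,90))
print("ring",p("top",219,196,78),p("side",303,155,78))
print("pump",p("top",226,206,0),p("side",303,179,0))
print("pin",p("top",400,223,12),p("side",335,305,12))
print("stand",p("top",381,220,0),p("side",330,290,0))
print("pinB",p("top",446,252,0),p("side",282,332,0), p("top",411,270,0),p("side",320,362,0))
print("beaker",p("top",350,158,45),p("side",385,231,45))
E
```

```text
eye [578.3, -12.3, 90.0] [577.0, -18.7, 90.0]
ring [588.1, 41.4, 78.0] [584.6, 42.0, 78.0]
pump [585.1, 46.3, 0.0] [584.0, 51.4, 0.0]
pin [551.6, -311.2, 12.0] [553.6, -312.9, 12.0]
stand [559.4, -274.8, 0.0] [556.5, -273.3, 0.0]
pinB [495.3, -404.7, 0.0] [455.6, -331.4, 0.0] [458.5, -332.6, 0.0] [503.3, -397.5, 0.0]
beaker [677.2, -208.2, 45.0] [688.8, -201.2, 45.0]
```

View pics/top0c.png

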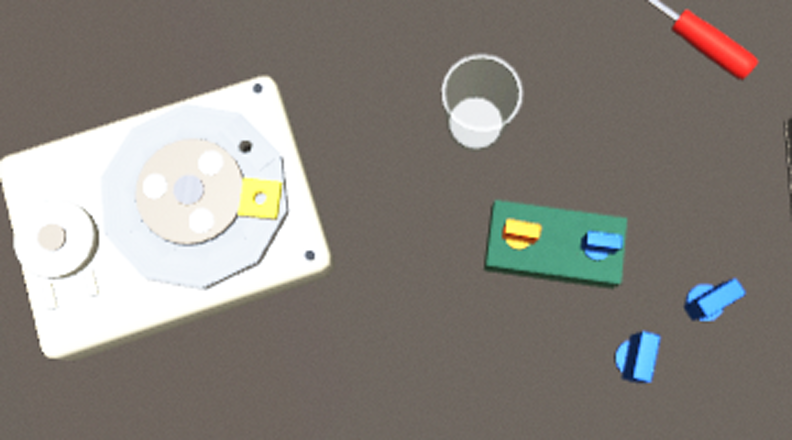

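View pics/side0c.png

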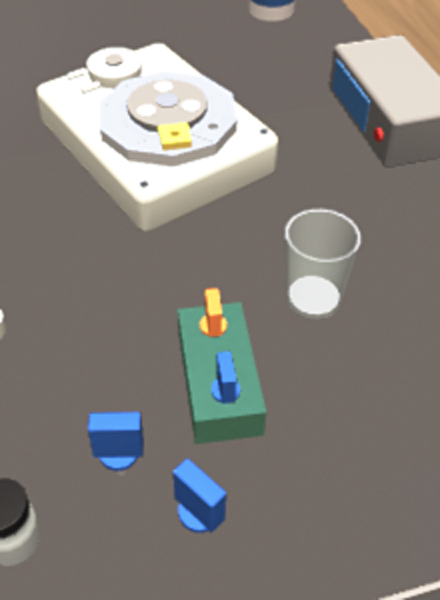

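The top view shows the stand with the orange pin at about (368,217) and the blue pin at (404,222). Two loose blue look-alikes lie at about (419,272) and (457,247). The yellow ear is at (246,200), and the dark ring hole is at about (241,177). I'll move above the blue pin in the stand.

>>> drive_tool --rows '[[[61.2, 79.3, 3], [0, 0, 82.7], 0.5], [[61.2, 79.3, 3], [0, 0, 82.7], 0.5], [[61.2, 79.3, 3], [0, 0, 82.7], 0.5], [[61.2, 79.3, 3], [0, 0, 82.7], 0.5], [[61.2, 79.3, 3], [0, 0, 82.7], 0.5], [[61.2, 79.3, 3], [0, 0, 82.7], 0.5], [[61.2, 79.3, 3], [0, 0, 82.7], 0.5], [[61.2, 79.3, 3], [0, 0, 82.7], 0.5]]'

```text
time_s: 2.0
ee_pos: [312.2, 237.9, 280.7]
tool_rot: [-0.001, 0.748, -0.663, -0.0]
contact_force: [0.9, 0.1, -0.3]
grip_width: 44.3
grip_force: 0.0
```

```bash
cat >> h.py <<'E'
def go(p,yaw=None):
    "shift (cm) and z-turn (deg) of the tool to world TCP p, from measured pose"
    s=state(); q=s["tool_rot"]; r=R.from_quat([q[1],q[2],q[3],q[0]]); M=r.as_matrix()
    y=np.arctan2(M[1,0],M[0,0])
    print("t",round(s["time_s"],2),"pos",np.round(s["ee_pos"],1),"yaw",round(y,4),"tilt",np.round(M[:2,2],4),"shift cm",np.round(M.T@(np.array(p)-s["ee_pos"])/10,3),"turn",None if yaw is None else round(np.degrees(y-yaw),2))
E
python3 -c "
from h import *
go([552,-312,260],-1.69); print(state()['joint_positions'])"
```

```text
t 2.0 pos [312.2 237.9 280.7] yaw -1.4509 tilt [0.0008 0.0011] shift cm [ 57.461 -17.227   2.025] turn 13.7
[ 1.07044107e+00 -1.55090800e-02 -5.31326316e-01  2.34262061e-04
 -1.05363107e+00 -9.50681369e-01]
```

>>> drive_tool --rows '[[[56, -17, 2], [0, 0, 12], 0.5], [[56, -17, 2], [0, 0, 12], 0.5], [[56, -17, 2], [0, 0, 12], 0.5], [[56, -17, 2], [0, 0, 12], 0.5], [[56, -17, 2], [0, 0, 12], 0.5], [[56, -17, 2], [0, 0, 12], 0.5], [[56, -17, 2], [0, 0, 12], 0.5], [[56, -17, 2], [0, 0, 12], 0.5]]'

```text
time_s: 2.8
ee_pos: [475.5, -127.6, 266.9]
tool_rot: [0.0, -0.677, 0.736, -0.0]
contact_force: [1.5, 1.3, 1.5]
grip_width: 43.6
grip_force: 0.0
```

```bash
python3 -c "
from h import *
go([552,-312,240],-1.69); print(state()['joint_positions'])"
```

```text
t 2.8 pos [ 475.5 -127.6  266.9] yaw -1.6555 tilt [ 0.0011 -0.    ] shift cm [17.731 -9.184  2.7  ] turn 1.98
[ 6.85464695e-02  1.79932952e-01 -3.48643252e-01  1.01424633e-04
 -1.04111376e+00 -1.53256090e-01]
```

>>> drive_tool --rows '[[[15, -8.5, 2.7], [0, 0, 1], 0.5], [[15, -8.5, 2.7], [0, 0, 1], 0.5], [[15, -8.5, 2.7], [0, 0, 1], 0.5], [[15, -8.5, 2.7], [0, 0, 1], 0.5], [[15, -8.5, 2.7], [0, 0, 1], 0.5], [[15, -8.5, 2.7], [0, 0, 1], 0.5], [[15, -8.5, 2.7], [0, 0, 1], 0.5], [[15, -8.5, 2.7], [0, 0, 1], 0.5]]'

```text
time_s: 3.6
ee_pos: [546.8, -280.9, 240.4]
tool_rot: [0.0, -0.671, 0.742, -0.0]
contact_force: [-0.0, 0.2, 0.1]
grip_width: 43.4
grip_force: 0.0
```

```bash
python3 - <<'E'
from h import *
go([552,-312,240],-1.69)
cal=get_calibration("wrist"); im=get_image("wrist"); cv2.imwrite("pics/w1.png",im)
print(np.round(cal["pose"],3).tolist(),cal["fx"])
for t in ["pin","thickpin","stand"]:
    print(t,[(np.round(d["bbox"]).tolist(),round(d["conf"],2)) for d in spot_in("wrist",t)])
for t in ["pin","thickpin","stand"]:
    print("tip",t,[(np.round(d["pixel"]).tolist(),round(d["conf"],2),np.round(ray("wrist",d["pixel"][1],d["pixel"][0],0 if t=="stand" else 12,cal),1)) for d in tip_of("wrist",t)])
E
```

```text
t 3.6 pos [ 546.8 -280.9  240.4] yaw -1.6712 tilt [ 0.0009 -0.0001] shift cm [ 3.044 -0.829  0.04 ] turn 1.08
[[-0.995, -0.098, -0.027, 540.236], [0.101, -0.96, -0.26, -352.59], [-0.001, -0.261, 0.965, 332.207], [0.0, 0.0, 0.0, 1.0]] 298.311710107686
pin [([443.0, 65.0, 76.0, 73.0], 0.87), ([390.0, 109.0, 39.0, 80.0], 0.86), ([311.0, 170.0, 22.0, 39.0], 0.76), ([313.0, 236.0, 22.0, 36.0], 0.48)]
thickpin [([312.0, 236.0, 20.0, 32.0], 0.7)]
stand [([314.0, 195.0, 65.0, 116.0], 0.83)]
tip pin [([72.0, 372.0], 0.94, array([ 482.9, -391.3,   12. ])), ([102.0, 404.0], 0.62, array([ 452.2, -359.9,   12. ])), ([161.0, 315.0], 0.55, array([ 548.2, -308.6,   12. ]))]
tip thickpin [([223.0, 312.0], 0.95, array([ 559.3, -239.4,   12. ]))]
tip stand [([192.0, 311.0], 0.9, array([ 557.1, -271.9,    0. ]))]
```

View pics/w1.png

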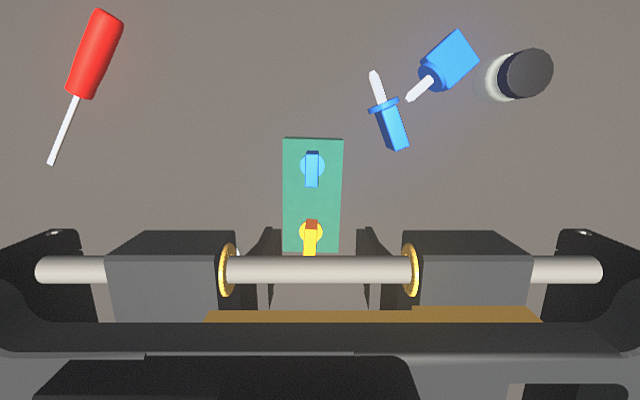

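The wrist view shows the blue pin in the stand at about (312,168), with the orange one behind it at (311,236). The two loose blue pins lie on the table at about (390,109) and (443,65). They look larger than the one in the stand.

```bash
python3 - <<'E'
from h import *
cal=get_calibration("wrist"); im=cv2.imread("pics/w1.png"); hsv=cv2.cvtColor(im,cv2.COLOR_BGR2HSV)
go([552,-312,240],-1.69)
roi=np.zeros(im.shape[:2],np.uint8); roi[125:262,270:352]=255
g=((hsv[...,0]>60)&(hsv[...,0]<95)&(hsv[...,1]>60)&(roi>0))
ys,xs=np.nonzero(g); print("green",xs.min(),xs.max(),ys.min(),ys.max())
for z in (36,):
  for nm,(x,y) in {"tl":(xs[ys<ys.min()+4].min(),ys.min()),"tr":(xs[ys<ys.min()+4].max(),ys.min()),"l240":(xs[ys==230].min(),230),"r240":(xs[ys==230].max()+1,230),"l150":(xs[ys==150].min(),150),"r150":(xs[ys==150].max()+1,150)}.items(): print(nm,x,y,np.round(ray("wrist",x,y,z,cal),1))
sub=im[140:200,295:330]; v=hsv[140:200,295:330]
b=((v[...,0]>95)&(v[...,0]<125)&(v[...,1]>100))
for y in range(8,50,3):
    r=np.nonzero(b[y])[0]
    if len(r): print(y+140,r.min()+295,r.max()+295,im[y+140,312],)
cv2.imwrite("pics/w1c.png",cv2.resize(im[130:265,260:370],None,fx=4.4,fy=4.4,interpolation=cv2.INTER_CUBIC))
E
```

```text
t 3.95 pos [ 546.9 -281.7  239.8] yaw -1.6723 tilt [ 0.0003 -0.0001] shift cm [ 2.968 -0.81  -0.016] turn 1.02
green 283 343 137 252
tl 283 137 [ 576.3 -339.3   36. ]
tr 343 137 [ 518.3 -333.3   36. ]
l240 283 230 [ 589.2 -243.7   36. ]
r240 339 230 [ 530.3 -237.7   36. ]
l150 283 150 [ 578.  -326.9   36. ]
r150 343 150 [ 519.3 -320.8   36. ]
151 307 318 [128  75  52]
154 306 318 [255 160  85]
157 302 321 [247 227 135]
160 301 323 [247 226 130]
163 300 324 [247 226 134]
166 300 324 [247 225 129]
169 300 323 [247 224 127]
172 302 322 [247 221 126]
175 305 320 [247 221 123]
178 304 317 [247 217 119]
181 305 317 [247 217 115]
184 304 317 [247 214 116]
187 306 316 [217 175  97]
```

View pics/w1c.png

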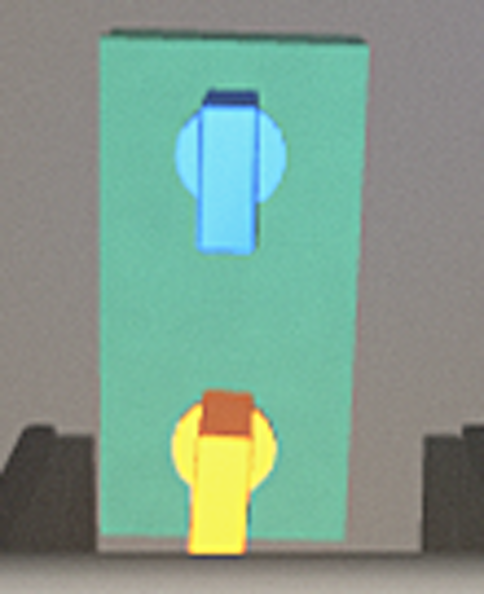

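```bash
python3 - <<'E'
from h import *
cal=get_calibration("wrist")
a=ray("wrist",312.3,154.3,72,cal);b=ray("wrist",311.1,187.3,72,cal);print(a,b,(a+b)/2,np.linalg.norm(a-b),np.arctan2(*(a-b)[[1,0]]))
sh=ray("wrist",260+231/4.4,130+156/4.4,40,cal);print("shoulder",sh)
for x in (202,258): print(ray("wrist",260+x/4.4,154,72,cal))
go([552,-310,114],-1.70)
E
```

```text
[ 548.66347951 -323.81320056   72.        ] [ 552.8850305  -294.77224397   72.        ] [ 550.774255   -309.29272226   72.        ] 29.346186335367598 -1.7151506298869907
shoulder [ 550.66825883 -309.30048914   40.        ]
[ 554.14401969 -324.63755786   72.        ]
[ 543.17427632 -323.50831306   72.        ]
t 3.95 pos [ 546.9 -281.7  239.8] yaw -1.6723 tilt [ 0.0003 -0.0001] shift cm [ 2.769 -0.786 12.584] turn 1.59
```

>>> drive_tool --rows '[[[2.75, -0.7, 0], [0, 0, 2.2], 0.5], [[2.75, -0.7, 2], [0, 0, 2.2], 0.5], [[2.75, -0.7, 6], [0, 0, 2.2], 0.5], [[2.75, -0.7, 9], [0, 0, 2.2], 0.5], [[2.75, -0.7, 11], [0, 0, 2.2], 0.5], [[2.75, -0.7, 12.3], [0, 0, 2.2], 0.5], [[2.75, -0.7, 12.6], [0, 0, 2.2], 0.5], [[2.75, -0.7, 12.6], [0, 0, 2.2], 0.5]]'

```text
time_s: 4.75
ee_pos: [551.4, -310.1, 113.9]
tool_rot: [-0.0, -0.656, 0.755, -0.0]
contact_force: [0.7, 0.5, 0.1]
grip_width: 43.5
grip_force: 0.0
```

```bash
python3 - <<'E'
from h import *
go([551,-309.8,114],-1.71)
E
```

```text
t 4.75 pos [ 551.4 -310.1  113.9] yaw -1.7107 tilt [ 0.0003 -0.0004] shift cm [-0.027  0.049 -0.011] turn -0.04
```

>>> drive_tool --rows '[[[0, 0, 0], [0, 0, 0], 0.2], [[0, 0, 0], [0, 0, 0], 0.1], [[0, 0, 0], [0, 0, 0], 0.05], [[0, 0, 0], [0, 0, 0], 0.05], [[0, 0, 0], [0, 0, 0], 0.05], [[0, 0, 0], [0, 0, 0], 0.05]]' --force 40

```text
time_s: 5.35
ee_pos: [551.1, -310.0, 113.9]
tool_rot: [-0.0, -0.656, 0.755, -0.0]
contact_force: [-0.3, 1.2, 1.3]
grip_width: 11.6
grip_force: 40.0
```

>>> drive_tool --rows '[[[0, 0, -2], [0, 0, 0], 0.05], [[0, 0, -5], [0, 0, 0], 0.05], [[0, 0, -9], [0, 0, 0], 0.05], [[0, 0, -11.6], [0, 0, 0], 0.05], [[-4, 0.2, -11.6], [0, 0, 0], 0.05], [[-8, 0.4, -11.6], [0, 0, 0], 0.05], [[-12, 0.6, -11.6], [0, 0, 0], 0.05], [[-16, 0.8, -11.6], [0, 0, 0], 0.05]]'

```text
time_s: 6.15
ee_pos: [565.3, -149.1, 229.5]
tool_rot: [0.0, -0.656, 0.755, 0.0]
contact_force: [0.6, 0.5, -1.5]
grip_width: 11.2
grip_force: 40.0
```

>>> drive_tool --rows '[[[-4, 0.2, 0], [0, 0, 0], 0.05], [[-8, 0.4, 0], [0, 0, 0], 0.05], [[-12, 0.6, 0], [0, 0, 0], 0.05], [[-13.5, 0.66, 0], [0, 0, 0], 0.05], [[-13.5, 0.66, 0], [0, 0, 0], 0.05], [[-13.5, 0.66, 0], [0, 0, 0], 0.05]]'

```text
time_s: 6.75
ee_pos: [577.7, -16.1, 229.4]
tool_rot: [-0.0, -0.656, 0.755, 0.0]
contact_force: [0.3, 0.1, -0.4]
grip_width: 11.9
grip_force: 40.0
```

```bash
python3 - <<'E'
from h import *
go([577.6,-15.5,230],-1.71); s=state(); print(s["grip_width"],s["contact_force"])
for c in ["wrist","top","side"]:
    cal=get_calibration(c); im=get_image(c); cv2.imwrite(f"pics/{c}2.png",im)
    for t,z in (("pin",128),("eye",90),("ringtop",78),("pump",0)):
        print(c,"tip",t,[(np.round(d["pixel"]).tolist(),round(d["conf"],2),np.round(ray(c,d["pixel"][1],d["pixel"][0],z,cal),1).tolist()) for d in tip_of(c,t)])
    print("pred tip",np.round(proj(c,np.array(s["ee_pos"])-[0,0,101.9],cal),1))
E
```

```text
t 6.75 pos [577.7 -16.1 229.4] yaw -1.7109 tilt [-0.0007 -0.0002] shift cm [-0.063  0.018 -0.063] turn -0.05
11.934004563759824 [ 0.25934183  0.06922863 -0.39082021]
wrist tip pin [([230.0, 320.0], 0.57, [577.8, -13.9, 128.0])]
wrist tip eye [([209.0, 313.0], 0.93, [582.3, -17.7, 90.0])]
wrist tip ringtop []
wrist tip pump [([236.0, 316.0], 0.83, [588.8, 42.1, 0.0])]
pred tip [319.4 226.3]
top tip pin [([270.0, 425.0], 0.96, [452.1, -326.2, 128.0]), ([256.0, 444.0], 0.69, [477.1, -360.6, 128.0])]
top tip eye [([203.0, 247.0], 0.68, [573.0, -14.2, 90.0]), ([207.0, 224.0], 0.44, [565.4, 26.9, 90.0])]
top tip ringtop [([196.0, 218.0], 0.6, [587.3, 43.6, 78.0]), ([216.0, 364.0], 0.52, [553.6, -231.0, 78.0])]
top tip pump [([206.0, 223.0], 0.77, [585.7, 53.0, 0.0])]
pred tip [244.2 195.7]
side tip pin [([342.0, 283.0], 0.92, [449.0, -415.8, 128.0]), ([354.0, 306.0], 0.84, [474.2, -439.8, 128.0]), ([156.0, 308.0], 0.52, [579.6, -34.3, 128.0])]
side tip eye [([167.0, 305.0], 0.81, [575.2, -18.9, 90.0])]
side tip ringtop [([156.0, 303.0], 0.83, [584.5, 38.8, 78.0])]
side tip pump [([181.0, 302.0], 0.79, [579.0, 44.1, 0.0])]
pred tip [305.5 151.9]
```

View pics/wrist2.png

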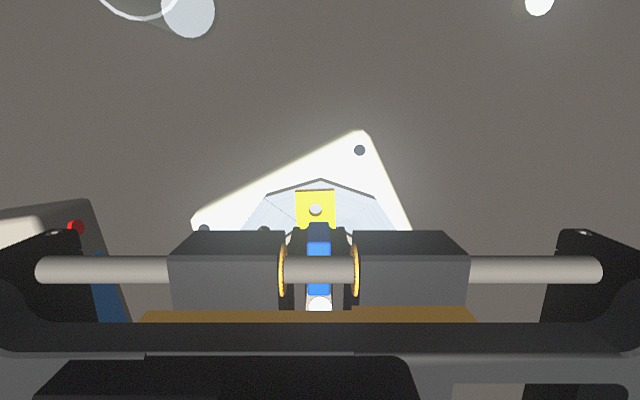

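The wrist view shows the yellow ear at about (296–335, 190–228) with its hole at (315,210), just beyond the fingers. A dark spot at about (264,230) looks like the ring hole. I'll zoom in.

```bash
python3 - <<'E'
from h import *
im=cv2.imread("pics/wrist2.png"); a=cv2.resize(im[170:260,240:360],None,fx=5,fy=5,interpolation=cv2.INTER_CUBIC)
t=cv2.imread("pics/top0.png"); b=cv2.resize(t[140:260,160:280],None,fx=450/120,fy=450/120,interpolation=cv2.INTER_CUBIC)
cv2.imwrite("pics/c2.png",cv2.resize(np.hstack([a,b]),None,fx=.75,fy=.75,interpolation=cv2.INTER_AREA))
cal=get_calibration("wrist")
for x,y,z in ((315,210,90),(314,209,90),(296,190,90),(335,190,90),(264,230,78)): print(x,y,np.round(ray("wrist",x,y,z,cal),1))
print(np.round(ray("top",241.4,176.8,78),1))
E
```

```text
315 210 [581.3 -16.3  90. ]
314 209 [582.  -17.3  90. ]
296 190 [593.9 -35.   90. ]
335 190 [563.2 -30.6  90. ]
264 230 [628.5  -0.9  78. ]
[626.1   1.2  78. ]
```

View pics/c2.png

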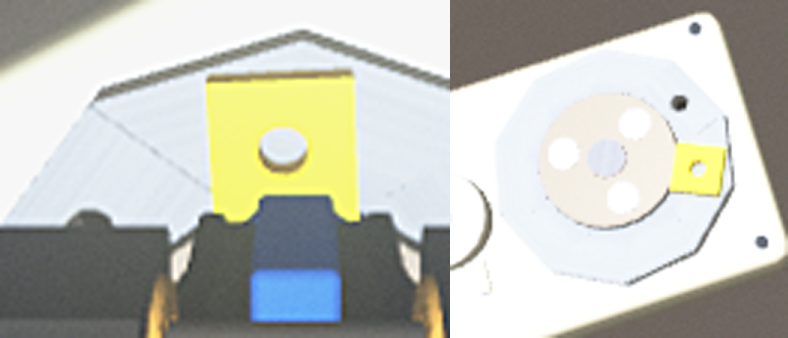

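```bash
python3 - <<'E'
from h import *
cal=get_calibration("wrist"); s=state(); q=s["tool_rot"]; M=R.from_quat([q[1],q[2],q[3],q[0]]).as_matrix(); p=np.array(s["ee_pos"])
for n,v in {"tip":(0,0,101.9),"handle end bottom":(15,0,73.9),"handle end top":(15,0,41.9),"h far top":(-15,0,41.9),"h +6":(15,6,41.9),"h -6":(15,-6,41.9),"shoulder front":(12,0,77.9),"sh sideL":(0,12,73.9),"sh sideR":(0,-12,73.9),"fingertip":(9.5,6,70)}.items():
    u=np.array(proj("wrist",p+M@np.array(v),cal)); print(n,np.round(u,1),"panel",np.round((u-[240,170])*3.75))
for x,y in ((215.5,195.8),(248.9,200.1)): print(np.round(ray("top",x,y,90),1))
print("hole",np.round(ray("top",241.8,176.3,78),1))
print("ear corners",[np.round(ray("wrist",x,191.3,90,cal),1) for x in (295.2,334.7)], np.round(ray("wrist",315.5,210,90,cal),1))
E
```

```text
tip [319.5 226.2] panel [298. 211.]
handle end bottom [319.7 218.8] panel [299. 183.]
handle end top [320.  240.4] panel [300. 264.]
h far top [319.9 295.2] panel [300. 470.]
h +6 [332.4 240.4] panel [346. 264.]
h -6 [307.5 240.5] panel [253. 264.]
shoulder front [319.6 221.4] panel [299. 193.]
sh sideL [339.7 242.5] panel [374. 272.]
sh sideR [299.6 242.6] panel [224. 272.]
fingertip [330.1 230. ] panel [338. 225.]
[585.6  44.7  90. ]
[578.2 -17.6  90. ]
hole [6.271e+02 5.000e-01 7.800e+01]
ear corners [array([594.7, -34. ,  90. ]), array([563.5, -29.6,  90. ])] [580.9 -16.3  90. ]
```

>>> drive_tool --rows '[[[0.06, -0.33, 0], [0, 0, 0], 0.05], [[0.06, -0.33, 1.5], [0, 0, 0], 0.05], [[0.06, -0.33, 3], [0, 0, 0], 0.05], [[0.06, -0.33, 3.4], [0, 0, 0], 0.05], [[0.06, -0.33, 3.4], [0, 0, 0], 0.05]]'

```text
time_s: 8.0
ee_pos: [581.0, -17.0, 195.0]
tool_rot: [-0.001, -0.656, 0.755, 0.0]
contact_force: [0.7, 0.4, -0.5]
grip_width: 12.1
grip_force: 40.0
```

```bash
python3 - <<'E'
from h import *
go([580.9,-17.2,180.9],-1.71); s=state(); print(s["contact_force"])
for c in ["wrist","side"]:
    im=get_image(c); cv2.imwrite(f"pics/{c}3.png",im)
a=cv2.imread("pics/wrist3.png")[170:260,240:360]; b=cv2.imread("pics/side3.png")[120:210,250:370]
cv2.imwrite("pics/c3.png",cv2.resize(np.hstack([a,b]),None,fx=3.3,fy=3.3,interpolation=cv2.INTER_CUBIC))
E
```

```text
t 8.0 pos [581. -17. 195.] yaw -1.711 tilt [-0.0014 -0.0005] shift cm [0.019 0.004 1.414] turn -0.06
[ 0.69297799  0.39188915 -0.50028269]
```

View pics/c3.png

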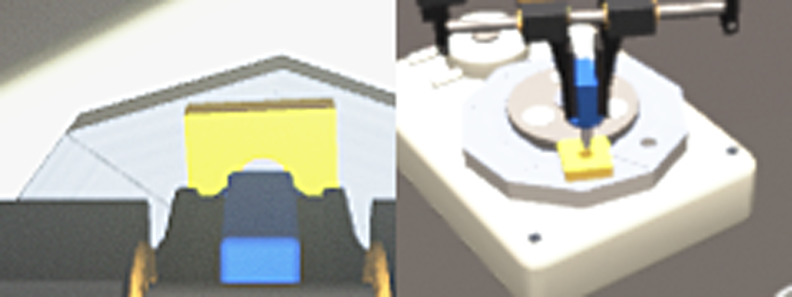

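In the side view (right panel), the tip at (586,150) sits right over the dark spot of the ear hole. I'll lower it gently.

>>> drive_tool --rows '[[[0, 0, 0.2], [0, 0, 0], 0.05], [[0, 0, 0.4], [0, 0, 0], 0.05], [[0, 0, 0.6], [0, 0, 0], 0.05], [[0, 0, 0.7], [0, 0, 0], 0.05], [[0, 0, 0.7], [0, 0, 0], 0.05]]'

```text
time_s: 8.6
ee_pos: [581.0, -16.9, 188.4]
tool_rot: [-0.0, -0.656, 0.755, 0.0]
contact_force: [0.1, -0.8, -0.7]
grip_width: 11.8
grip_force: 40.0
```

>>> drive_tool --rows '[[[0, 0, 0.2], [0, 0, 0], 0.05], [[0, 0, 0.4], [0, 0, 0], 0.05], [[0, 0, 0.55], [0, 0, 0], 0.05], [[0, 0, 0.65], [0, 0, 0], 0.05], [[0, 0, 0.65], [0, 0, 0], 0.05]]'

```text
time_s: 9.1
ee_pos: [581.0, -17.0, 181.9]
tool_rot: [-0.0, -0.656, 0.755, 0.0]
contact_force: [1.0, 0.5, -0.7]
grip_width: 11.7
grip_force: 40.0
```

```bash
python3 - <<'E'
from h import *
s=state();go([581,-17,180.9]); print(s["contact_force"],s["ft_torque"])
# plan: axis and hole
A=np.array([589.3,43.2]); H=np.array([627.5,0]); e=np.array([581,-16.2])
for A in (A,np.array([587.5,44])): print(np.linalg.norm(H-A),np.linalg.norm(e-A),np.arctan2(*(H-A)[::-1])-np.arctan2(*(e-A)[::-1]))
E
```

```text
t 9.1 pos [581.  -17.  181.9] yaw -1.7111 tilt [-0.0004 -0.0001] shift cm [ 0.004 -0.003  0.099] turn None
[ 0.96280042  0.489078   -0.66780922] [ 0.10332776 -0.06443913 -0.02885472]
57.66697495100644 59.97707895521422 0.862881930009537
59.464274989274024 60.54989677943308 0.8453717987982187
```

The tip is in the ear (z about 80) with no load. Now I'll swing it along the arc.

>>> drive_tool --rows '[[[-0.04, -0.6, 0], [0, 0, 0], 0.05], [[-0.14, -1.19, 0], [0, 0, 0], 0.05], [[-0.29, -1.77, 0], [0, 0, 0], 0.05], [[-0.5, -2.33, 0], [0, 0, 0], 0.05], [[-0.5, -2.33, 0], [0, 0, 0], 0.05]]'

```text
time_s: 9.6
ee_pos: [604.2, -15.2, 181.2]
tool_rot: [-0.002, -0.656, 0.755, 0.001]
contact_force: [-4.7, 0.7, -0.9]
grip_width: 11.7
grip_force: 40.0
```

```bash
python3 - <<'E'
from h import *
s=state();go([581,-17,180.9]); print(s["contact_force"],s["ft_torque"],s["grip_width"])
im=get_image("top"); cv2.imwrite("pics/top4.png",im)
b=get_image("side"); cv2.imwrite("pics/side4.png",b)
cv2.imwrite("pics/c4.png",cv2.resize(np.hstack([im[140:240,180:300],b[120:220,250:370]]),None,fx=3.3,fy=3.3,interpolation=cv2.INTER_CUBIC))
E
```

```text
t 9.6 pos [604.2 -15.2 181.2] yaw -1.7114 tilt [-0.0041 -0.0003] shift cm [0.503 2.267 0.037] turn None
[-4.73526866  0.67690432 -0.90930635] [ 0.45134414  1.47174891 -0.04837547] 11.742497818041128
```

View pics/c4.png

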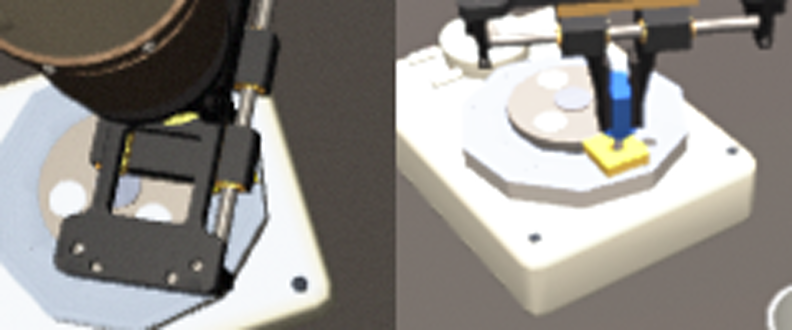

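The side view shows the ear turning with the pin in it, and the spring load is about 5 N along the tangent. I'll carry on.

>>> drive_tool --rows '[[[-0.27, -0.54, 0], [0, 0, 0], 0.05], [[-0.585, -1.04, 0], [0, 0, 0], 0.05], [[-0.96, -1.52, 0], [0, 0, 0], 0.05], [[-1.38, -1.95, 0], [0, 0, 0], 0.05], [[-1.38, -1.95, 0], [0, 0, 0], 0.05], [[-1.38, -1.95, 0], [0, 0, 0], 0.05]]'

```text
time_s: 10.3
ee_pos: [624.0, -4.9, 181.0]
tool_rot: [-0.003, -0.656, 0.755, 0.002]
contact_force: [-8.6, -0.5, -0.2]
grip_width: 11.8
grip_force: 40.0
```

```bash
python3 - <<'E'
from h import *
s=state();go([628.6,-2.2,180.9]); print(s["contact_force"],s["ft_torque"],s["grip_width"])
cal=get_calibration("wrist"); im=get_image("wrist"); cv2.imwrite("pics/wrist5.png",im); b=get_image("side"); cv2.imwrite("pics/side5.png",b)
for c in("wrist","side"): print([(np.round(d["pixel"]),round(d["conf"],2),np.round(ray(c,d["pixel"][1],d["pixel"][0],90),1)) for d in tip_of(c,"eye")])
E
```

```text
t 10.3 pos [624.   -4.9 181. ] yaw -1.7116 tilt [-0.0065 -0.0013] shift cm [-0.337 -0.422  0.007] turn None
[-8.61472195 -0.49040332 -0.23934693] [-0.06493875  2.15493133  0.02595212] 11.752106666191668
[(array([230., 322.]), 0.97, array([621.6,  -6.4,  90. ]))]
[(array([157., 320.]), 0.76, array([615.4,   6.5,  90. ]))]
```

>>> drive_tool --rows '[[[-0.22, -0.2, 0], [0, 0, 0], 0.05], [[-0.42, -0.38, 0], [0, 0, 0], 0.05], [[-0.42, -0.38, 0.0], [0, 0, 0], 0.05], [[-0.42, -0.38, 0.1], [0, 0, 0], 0.05], [[-0.42, -0.38, 0.2], [0, 0, 0], 0.05], [[-0.42, -0.38, 0.2], [0, 0, 0], 0.05]]'

```text
time_s: 11.1
ee_pos: [628.6, -1.6, 179.9]
tool_rot: [-0.003, -0.656, 0.755, 0.001]
contact_force: [-6.9, -1.3, 1.9]
grip_width: 11.5
grip_force: 40.0
```

```bash
python3 - <<'E'
from h import *
s=state();go([628.6,-2.2,180.9]); print(s["contact_force"],s["ft_torque"],s["grip_width"])
E
```

```text
t 11.1 pos [628.6  -1.6 179.9] yaw -1.7114 tilt [-0.0052 -0.0018] shift cm [ 0.055 -0.008 -0.1  ] turn None
[-6.8927138  -1.33608801  1.92833459] [-0.29953165  2.27900981  0.05023551] 11.513908147233273
```

>>> drive_tool --rows '[[[0, 0, 0.1], [0, 0, 0], 0.05], [[0, 0, 0.2], [0, 0, 0], 0.05], [[0, 0, 0.2], [0, 0, 0], 0.05]]'

```text
time_s: 11.4
ee_pos: [628.7, -1.6, 178.1]
tool_rot: [-0.002, -0.656, 0.755, 0.001]
contact_force: [-6.7, -0.7, 2.4]
grip_width: 11.8
grip_force: 40.0
```

>>> drive_tool --rows '[[[0, 0, 0.1], [0, 0, 0], 0.05], [[0, 0, 0.25], [0, 0, 0], 0.05], [[0, 0, 0.4], [0, 0, 0], 0.05], [[0, 0, 0.4], [0, 0, 0], 0.05]]'

```text
time_s: 11.8
ee_pos: [628.7, -1.6, 174.1]
tool_rot: [-0.002, -0.656, 0.755, 0.001]
contact_force: [-7.7, -2.2, 1.3]
grip_width: 11.6
grip_force: 40.0
```

The pin is going down into the ring hole (tip at about 72). I'll push it home.

>>> drive_tool --rows '[[[0, 0, 0.15], [0, 0, 0], 0.05], [[0, 0, 0.3], [0, 0, 0], 0.05], [[0, 0, 0.45], [0, 0, 0], 0.05], [[0, 0, 0.55], [0, 0, 0], 0.05], [[0, 0, 0.55], [0, 0, 0], 0.05]]'

```text
time_s: 12.3
ee_pos: [628.7, -1.6, 168.6]
tool_rot: [-0.002, -0.656, 0.755, 0.001]
contact_force: [-7.0, -1.1, 2.9]
grip_width: 11.3
grip_force: 40.0
```

>>> drive_tool --rows '[[[0, 0, 0.07], [0, 0, 0], 0.05], [[0, 0, 0.12], [0, 0, 0], 0.05], [[0, 0, 0.12], [0, 0, 0], 0.05]]'

```text
time_s: 12.6
ee_pos: [628.8, -1.5, 167.9]
tool_rot: [-0.002, -0.656, 0.755, 0.001]
contact_force: [-8.0, -0.4, 4.9]
grip_width: 11.9
grip_force: 40.0
```

>>> drive_tool --rows '[[[0, 0, 0.06], [0, 0, 0], 0.05], [[0, 0, 0.06], [0, 0, 0], 0.05], [[0.05, 0.07, 0.06], [0, 0, 0], 0.05], [[0.1, 0.14, 0.06], [0, 0, 0], 0.05], [[0.14, 0.2, 0.06], [0, 0, 0], 0.05], [[0.14, 0.2, 0.06], [0, 0, 0], 0.05]]'

```text
time_s: 13.2
ee_pos: [627.8, -2.2, 167.9]
tool_rot: [-0.0, -0.656, 0.755, -0.0]
contact_force: [-5.5, 0.4, 4.5]
grip_width: 11.7
grip_force: 40.0
```

```bash
python3 - <<'E'
from h import *
s=state();go([628.6,-2.2,167.9]); print(s["contact_force"],s["ft_torque"],s["grip_width"])
E
```

```text
t 13.2 pos [627.8  -2.2 167.9] yaw -1.7109 tilt [-0.0004 -0.0007] shift cm [-0.012 -0.078  0.002] turn None
[-5.51847545  0.44993227  4.50845887] [0.17244658 1.84187556 0.00979264] 11.691232158494577
```

>>> drive_tool --rows '[[[0.03, 0.07, 0.03], [0, 0, 0], 0.05], [[0.05, 0.14, 0.06], [0, 0, 0], 0.05], [[0.05, 0.14, 0.06], [0, 0, 0], 0.05], [[0.05, 0.14, 0.06], [0, 0, 0], 0.05]]'

```text
time_s: 13.6
ee_pos: [627.5, -2.3, 167.9]
tool_rot: [0.001, -0.656, 0.755, -0.001]
contact_force: [-5.3, 0.5, 5.5]
grip_width: 11.9
grip_force: 40.0
```

>>> drive_tool --rows '[[[0, 0, 0.1], [0, 0, 0], 0.05], [[0, 0, 0.2], [0, 0, 0], 0.05], [[0, 0, 0.2], [0, 0, 0], 0.05]]'

```text
time_s: 13.9
ee_pos: [627.5, -2.2, 167.7]
tool_rot: [0.001, -0.656, 0.754, -0.001]
contact_force: [-8.4, 1.1, 12.3]
grip_width: 11.4
grip_force: 40.0
```

```bash
python3 - <<'E'
from h import *
s=state();go([628.6,-2.2,167.9]); print(s["contact_force"],s["ft_torque"],s["grip_width"])
b=get_image("side"); cv2.imwrite("pics/side6.png",b)
print([(np.round(d["pixel"]),round(d["conf"],2),np.round(ray("side",d["pixel"][1],d["pixel"][0],90),1)) for d in tip_of("side","eye")])
cv2.imwrite("pics/c6.png",cv2.resize(b[110:210,250:370],None,fx=5,fy=5,interpolation=cv2.INTER_CUBIC))
E
```

```text
t 13.9 pos [627.5  -2.2 167.7] yaw -1.7098 tilt [ 0.0032 -0.0008] shift cm [-0.019 -0.104 -0.015] turn None
[-8.43066141  1.08391281 12.31597038] [0.45586139 2.38164605 0.02168009] 11.422213609929072
[(array([160., 323.]), 0.75, array([618.6,  -5.6,  90. ]))]
```

View pics/c6.png

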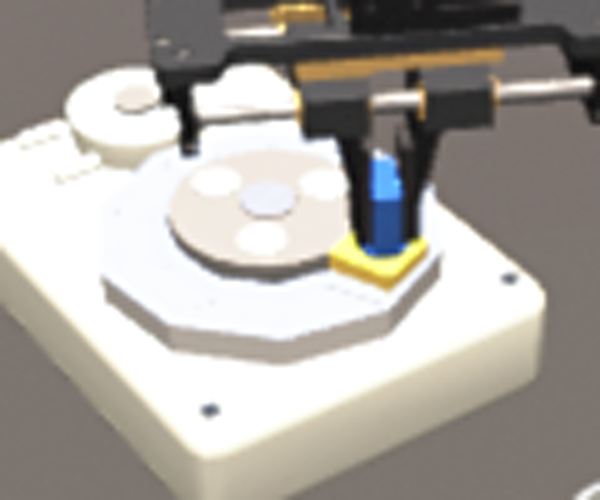

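The side view shows the blue pin's shoulder flat on the ear, and the vertical push stalls at home height. I'll relax the load and release.

>>> drive_tool --rows '[[[0, 0, -0.15], [0, 0, 0], 0.05], [[0, 0, -0.2], [0, 0, 0], 0.05], [[0, 0, -0.2], [0, 0, 0], 0.05], [[0, 0, -0.2], [0, 0, 0], 0.05]]' --force 10

```text
time_s: 14.4
ee_pos: [627.5, -2.3, 167.8]
tool_rot: [0.001, -0.656, 0.755, -0.001]
contact_force: [-4.8, -0.5, 7.5]
grip_width: 11.6
grip_force: 10.0
```

>>> drive_tool --rows '[[[0, 0, 0], [0, 0, 0], 0.2], [[0, 0, 0], [0, 0, 0], 0.35], [[0, 0, 0], [0, 0, 0], 0.4], [[0, 0, 0], [0, 0, 0], 0.4], [[0, 0, 0], [0, 0, 0], 0.4]]' --force 10

```text
time_s: 14.9
ee_pos: [627.1, -2.0, 166.0]
tool_rot: [0.0, -0.656, 0.755, -0.0]
contact_force: [-0.4, -0.2, 0.9]
grip_width: 33.7
grip_force: 0.0
```

Now I'll raise the hand clear and check.

>>> drive_tool --rows '[[[0, 0, -1.5], [0, 0, 0], 0.4], [[0, 0, -4], [0, 0, 0], 0.4], [[0, 0, -8], [0, 0, 0], 0.4], [[0, 0, -11], [0, 0, 0], 0.4], [[4, 0, -12], [0, 0, 0], 0.4], [[-5, 0, -12], [0, 0, 0], 0.4], [[-10, 0, -12], [0, 0, 0], 0.4], [[-12, 0, -12], [0, 0, 0], 0.4]]'

```text
time_s: 15.7
ee_pos: [642.6, 106.8, 286.7]
tool_rot: [0.001, -0.655, 0.756, -0.0]
contact_force: [1.3, -0.6, 0.6]
grip_width: 34.8
grip_force: 0.0
```

```bash
python3 - <<'E'
from h import *
b=get_image("side"); cv2.imwrite("pics/side7.png",b); w=get_image("wrist"); cv2.imwrite("pics/wrist7.png",w)
x,y=map(int,proj("wrist",[628,-2,100])); x=min(max(x,60),580);y=min(max(y,50),350); print(x,y)
for z in (66,90,126): print(z,np.round(proj("side",[628,-1,z])))
cv2.imwrite("pics/c7.png",cv2.resize(np.hstack([b[110:210,250:370],w[y-50:y+50,x-60:x+60]]),None,fx=3.3,fy=3.3,interpolation=cv2.INTER_CUBIC))
E
```

```text
318 66
66 [326. 167.]
90 [327. 158.]
126 [327. 145.]
```

View pics/c7.png

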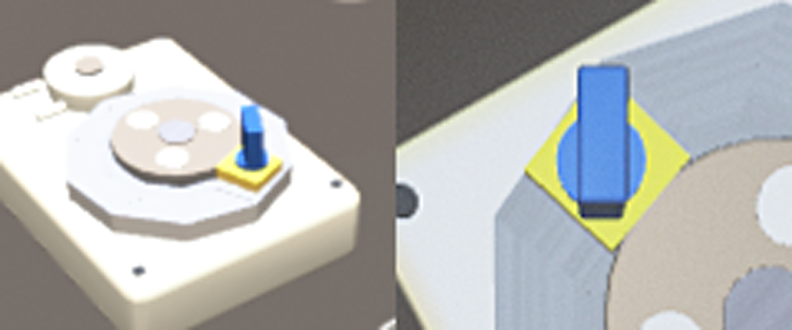

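Both views show the pin standing upright with its shoulder flat on the ear. The wheel is held turned, and the arm is clear.

```bash
python3 -c "
from plant import *
print(finish_job())"
```

```text
the job is handed in; nothing more can be done
None
```

The blue pin is fully home through the ear and the ring hole and holds the wheel by itself. The arm is clear, the beaker and orange pin were left alone, and I handed the job in at about 16 s; no verdict came back.

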